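# Trip the camera's release grip, then show the finished lens to the inspection camera

## Robot

A 6-joint arm with a two-finger parallel gripper is mounted at the origin on a cart in front of the work surface, level with it; the furniture and walls round the work are solid. World frame = base frame: x ahead of the robot, y to its left, z up, the work surface at z = 0. Lengths are in mm, angles in rad, forces in N, time in s.
With the tool pointing down it reaches from about 250 to 775 mm from the base axis. Payload 4 kg.
Tool frame: the origin (TCP) lies between the finger pads; the fingertips stand 19 mm ahead of it and the grasp point (between the pads) is the TCP; z points along the fingers, y is the line along which they close (so a half turn about z gives the same grasp; the last joint's range is limited). The gripper opens to 94 mm and grips with 3 to 60 N. Pads are 16 mm wide; open, the fingers measure 119 mm over their backs; the gripper's body (75 mm by 177 mm) begins 78 mm behind the grasp point.
Start: joints at [1.049, 0.087, 1.371, -0, 1.684, -0.103], TCP at [223.676, 502.481, 224.506] pointing down, gripper open.
Joint ranges: [-3.1, 3.1], [-0.76, 2.03], [0.27, 2.55], [-1.08, 4.22], [0.17, 2.65], [-2.57, 2.57]. Speed limits (rad/s): [2.79, 2.79, 3.14, 3.14, 3.14, 3.14].

## Interface

Orientations are given as a unit quaternion [w, x, y, z].
In Python, from plant import r gives the robot as it stands.
- The arm moves only by the tool apply_moves, never from a script. Its argument "steps" is a list that holds one entry, the list of rows, each a list of 5 numbers: the shift along the tool's x, y, z scaled (see below), then the turn about the tool's z scaled (see below), then the finger opening in mm, from 0 to 94. In form: [[[tx, ty, tz, twist, claw], ...]]. A call has exactly 8 rows; each row shifts and turns the commanded pose from where the row before left it, along the tool's axes as they then stand; what a row does not reach is not made up. The controller multiplies each number of a shift by 15 cm and each number of a turn by 360 degrees. A row lasts 1/8 s, in which the tool goes at most 62.5 mm and 10.7 degrees, less where a joint would pass 70% of its speed; a pose out of reach is approached as far as the arm can. A call with a number of a shift or a turn outside -1 to 1 is refused whole. A call with a gripper value outside its range is refused whole. The fingers move at their own pace and stop on an object; "force" is the grip in N (left out, the last holds). Time passes only in rows, so rows that do not move let the fingers close, or fill a call up. It gives the time, the measured TCP pose, the force, the opening and the grip force at its end, in the units of the state.
- r.get_obs(): the state, without advancing time (a new reading comes with each control period).
- r.grab_frame(name): name is "scene" or "top" or "wrist"; returns the picture (400x640x3 uint8, blue, green, red); there is no depth.
- r.camera_model(name): a dict with "fx", "fy", "cx", "cy" (pixels), "R" (3x3) and "t" (3): a world point X has camera coordinates R X + t. Camera axes: x right, y down, z forward; pixel columns grow to the right and rows downward; lengths in mm; the calibration is good to about 2 mm. A picture is of the moment at which its call begins: read the wrist's pose just before it. camera_model takes no time and is no camera call; for the wrist camera it gives the pose at the moment of the call.
- r.job_done(): hands the job in; it is judged then, once.
Trained networks look in the newest picture that a camera, given by its name, has taken for a name from the list of things; names that differ only in an ending like _2 or _b are one class to them, and where a whole thing is asked for, a point or a joint stands for the part that bears it (a point fixed in the world has none). Each returns a list of dicts, best first, with "score" (0 to 1); they miss things now and then, are a little off and sometimes report something else, mostly with a low value. They report only what shows in the picture. A call takes as long as a camera call.
- r.search_frame(camera, label): "xy" ([column, row] in pixels, amid what is visible of it).
- r.trace(camera, label): "mask" (400x640 bool, what is visible of it) and "xy" ([column, row] in pixels, amid what is visible of it).
- r.mark_of(camera, label): "xy" ([column, row] in pixels: a listed point, or the origin of a listed thing).
The state is a dict: "clock": time; "joint_positions": joint angles; "qd": joint speeds; "joint_efforts": joint torques, N m; "eef_pos": TCP position; "ee_rot": TCP orientation; "contact_force": force on the tool from outside, world axes, zero at the start; "ft_torque": the same for the moment, N m; "gripper_width": finger opening in mm; "grip_force": force on a finger pad.
Only numpy, scipy, OpenCV 4.12 (cv2) and the standard library are available. Lean on these libraries where they do the work, as an engineer would, in place of code of your own. Each camera call takes 0.05 s, during which the arm holds its last target. There are 200 camera calls.

## Task

Squeeze the trigger of the upright release grip right in and let it spring back, to start the inspection camera's self-timer. Then take the finished lens (the smaller one, with a rounded-rectangular outline) out of the rack, leaving the two round blanks standing in it and without touching the camera, and hold it up for the camera: upright as it stood in the rack, one face square to the camera, its middle straight in front of the barrel and 15 cm from the barrel's end. Finish while still holding it there, motionless in the gripper.

Things in the scene. Friction and masses are not known exactly. Their poses are not given: they have to be found in the camera images.
- release_grip: upright black pistol grip on a dark steel foot plate 80 x 64 x 10 mm, fixed. Origin: centre of the foot's underside; z up. The post is 30 mm thick (x = -6 to +24 mm), 36 mm wide along y, its top at z = 115 mm. An aluminium trigger lever stands 12 mm off the post's -x side, which faces roughly to the robot's left (within 30 degrees)
- squeeze_point (a point): point of release_grip at height 95 mm, midway between the pressed trigger's outer face and the post's back; x axis from trigger to post, z up. Trigger and post together measure 50 mm here released, 41 mm pressed in. The post does not give: centre the gripper on this point, from above, closing along x
- trigger (a joint): angle of the trigger lever, rad: 0 released, 0.16 pressed in to its stop; it springs back. It hinges on a level pin 38 mm above the worktop; lever 20 mm wide, 8 mm thick, its free end at the top (z = 114 mm). At squeeze_point's height pressing takes about 3 N at first, 8 N at the end
- lens_rack: dark steel plate 180 x 84 x 6 mm with two steel rails along x (at y = +-20 mm, tops 18 mm high) on which lenses stand on edge; fixed. Origin: centre of the underside; z up. Three slots at x = -60, 0, +60 mm, each between four 4 mm pins (y = +-26 mm, tops 38 mm high, 15 mm clear along x). The finished lens is in any one slot, the blanks in the others
- edged_lens: finished lens: pale plate 10 mm thick (x), 56 mm wide (y), 46 mm tall (z), 15 mm corner radius, fine ridge round the edge, about 30 g, loose; flat faces, both alike. It stands on edge, z up, x along the rack's x, top 63 mm above the worktop. Origin: on the underside, 6.5 mm off the mid-plane, which lies at x = +6.5 mm
- lens_center (a point): middle of the finished lens, 23 mm below its top edge; x square to the faces, z up. Pinch it over its 10 mm thickness, from above, near the top edge. Slots are 60 mm apart and the blanks beside it stand taller, so open the gripper no more than 50 mm there
- blank_a: round pale lens blank, 67 mm diameter, 13 mm thick, on edge in a slot of the rack, top 79 mm above the worktop; loose. Origin: centre of one face; z is its round axis, along the rack's x; the blank fills z = 0 to 13 mm
- blank_b: a second round blank, of the same size, stance and origin as blank_a
- camera: inspection camera on a post, fixed: dark foot plate 90 x 80 x 10 mm, aluminium post up to 200 mm, grey head 44 mm square with a black barrel 39 mm thick. Origin: centre of the foot's underside; z up. It looks level along its -x; the barrel's axis is 165 mm above the worktop, its end at x = -60 mm
- view_point (a point): point in the air 150 mm in front of the end of the camera's barrel, on the barrel's axis, 165 mm above the worktop (x = -210 mm in camera): the lens's middle is to be held here; x axis along the line of sight, towards the camera, z up

How it is judged:
By the outcome, as a careful person would: the job done as asked, in the order asked, and still so for the second after the job is handed in, while the arm keeps its last pose, push and grip.
It also fails if it takes over 58 s, if anything falls off the work surface, if the arm or the gripper's body presses on something with over 40 N, if the wrist force passes 120 N, or if a joint passes its speed limit or range.

## Working session

There is one attempt and no reset: what is moved stays moved. The work goes in short steps, Python scripts to look and compute and a tool call to move; the robot and the scene stay as the last step left them, time stands still between calls to the robot, and variables do not carry over. Pictures are saved under pics/ and viewed, at most 10 in all, crops included, and the job is handed in when it is done.

Besides the shell and the picture viewer there is one more tool, called after "Request:" in YAML: its name, and indented under it one key for each argument. apply_moves: Moves the arm, as the interface text tells. Its arguments: {"type":"object","properties":{"steps":{"type":"array","items":{"type":"array","items":{"type":"array","items":{"type":"number"}}}},"force":{"type":"number"}},"required":["steps"]}

```bash
mkdir -p pics; cat > h.py <<'E'
import numpy as np, cv2
from plant import r
def ray(m,xy):
    d=np.array([(xy[0]-m["cx"])/m["fx"],(xy[1]-m["cy"])/m["fy"],1.]);R=np.array(m["R"]);t=np.array(m["t"])
    d=R.T@d; return -R.T@t, d/np.linalg.norm(d)
def atz(m,xy,z):
    o,d=ray(m,xy); return o+d*(z-o[2])/d[2]
def tri(rs):
    A=sum(np.eye(3)-np.outer(d,d) for o,d in rs); b=sum((np.eye(3)-np.outer(d,d))@o for o,d in rs)
    p=np.linalg.solve(A,b); return p,[np.linalg.norm((np.eye(3)-np.outer(d,d))@(p-o)) for o,d in rs]
def proj(m,X):
    c=np.array(m["R"])@X+np.array(m["t"]); return np.array([m["fx"]*c[0]/c[2]+m["cx"],m["fy"]*c[1]/c[2]+m["cy"]])
E
python3 - <<'E'
from h import *
np.set_printoptions(precision=1,suppress=True)
o=r.get_obs();print(o["clock"],o["eef_pos"],o["ee_rot"])
M={}
for c in("scene","top"):
    M[c]=r.camera_model(c);cv2.imwrite(f"pics/{c}0.png",r.grab_frame(c));o,d=ray(M[c],(320,200));print(c,o,d)
for l in("release_grip","squeeze_point","lens_rack","edged_lens","lens_center","blank_a","camera","view_point"):
    R={}
    for c in M:
        R[c]=r.mark_of(c,l)[:3]
        print(l,c,[(np.array(q["xy"]).round(1).tolist(),round(q["score"],2)) for q in R[c]])
    if R["scene"] and R["top"]:
        p,e=tri([ray(M[c],R[c][0]["xy"]) for c in M]);print("   ",p,np.array(e))
print(r.get_obs()["clock"])
E
```

```text
0.0 [223.4 502.  223.3] [-0.   0.2  1.  -0. ]
scene [ -70.4 -628.1 1127.9] [ 0.4  0.5 -0.7]
top [ 352.9  126.3 1413.5] [ 0.1 -0.  -1. ]
release_grip scene [([293.7, 224.5], 0.57)]
release_grip top [([295.2, 210.2], 0.76), ([416.8, 177.8], 0.29)]
    [438.8 183.7 -10. ] [0.3 0.3]
squeeze_point scene [([291.6, 206.0], 0.75), ([387.7, 323.0], 0.27), ([407.7, 309.0], 0.27)]
squeeze_point top [([295.7, 208.0], 0.55)]
    [437.5 179.8  86.5] [3.5 3.5]
lens_rack scene [([405.6, 318.8], 0.94)]
lens_rack top [([415.8, 195.9], 0.83)]
    [ 485.9 -286.8   -8.1] [5.3 5.3]
edged_lens scene [([415.7, 306.1], 0.55)]
edged_lens top [([414.8, 177.4], 0.64), ([291.3, 210.3], 0.42)]
    [ 549.  -280.2  -10.3] [6.1 6.1]
lens_center scene [([416.9, 296.7], 0.64), ([407.3, 310.9], 0.35)]
lens_center top [([419.4, 178.5], 0.64)]
    [ 537.1 -280.2   52.5] [4.3 4.3]
blank_a scene [([388.5, 322.3], 0.96), ([407.9, 310.1], 0.89)]
blank_a top [([421.8, 210.2], 0.44), ([420.3, 195.2], 0.43)]
    [ 421.5 -286.4   46.9] [1.4 1.4]
camera scene [([251.8, 165.0], 0.87)]
camera top [([209.3, 205.4], 0.65)]
    [468.1 503.9   8.4] [4.6 4.6]
view_point scene [([268.8, 164.6], 0.66)]
view_point top []
0.9
```

```bash
python3 - <<'E'
import cv2
a=cv2.imread("pics/scene0.png");b=cv2.imread("pics/top0.png")
s=cv2.resize(a[120:350,200:470],None,fx=2.2,fy=2.2,interpolation=2)
t=cv2.resize(b[130:270,180:450],None,fx=2.9,fy=2.9,interpolation=2)
cv2.imwrite("pics/s1.png",s);cv2.imwrite("pics/t1.png",t)
E
```

```text
(no output)
```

View pics/s1.png

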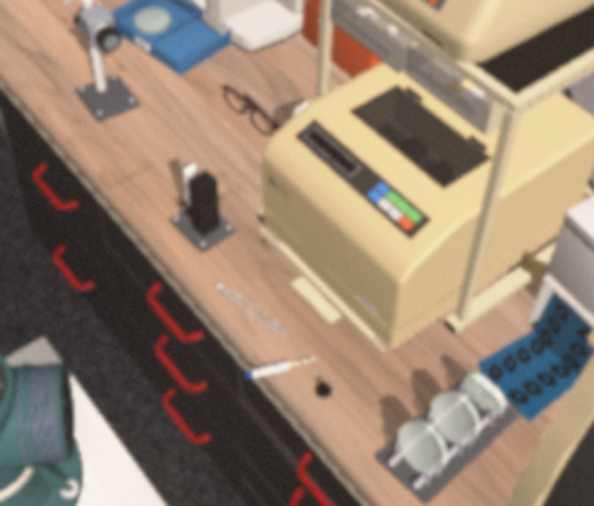

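View pics/t1.png

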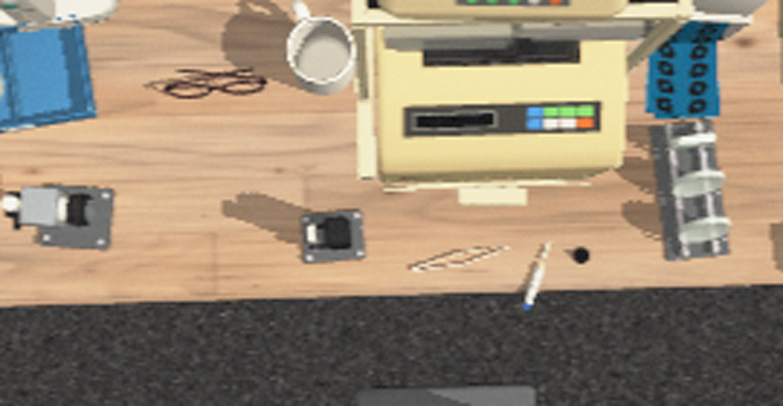

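The scene view shows the camera at upper left (full image about 245,160), the grip in the middle (290,215), and the rack at lower right (~405,315). The two big blanks are in the near slots and the small lens is at the far end (~417,300). The top view agrees: the grip's trigger is on its left at (293,210), the lens is at the upper slot (415,178), and a yellow machine stands behind the grip and rack. Next I'll work out the tool axes and coarse yaws.

```bash
cat >> h.py <<'E'
from scipy.spatial.transform import Rotation as Ro
def tool():
    o=r.get_obs();q=np.array(o["ee_rot"]);return np.array(o["eef_pos"]),Ro.from_quat(q[[1,2,3,0]]).as_matrix(),o
def plan(target,yaw):
    """yaw: wanted world direction (deg, mod 180) of tool y; prints shift in tool axes /150 (now) and twist/360"""
    p,R,o=tool();s=R.T@(np.array(target)-p)/150
    y=np.degrees(np.arctan2(R[1,1],R[0,1]));d=(yaw-y+90)%180-90
    print("clock",o["clock"],"tcp",p,"yaw",y,"shift",s.round(4),"twist(about tool z, down)",round(-d/360,4),"j6",o["joint_positions"][5])
np.set_printoptions(precision=3,suppress=True)
E
python3 - <<'E'
from h import *
p,R,o=tool();print(R)
m=r.camera_model("wrist");c,d=ray(m,(320,200));print("cam in tool",R.T@(c-p),R.T@d, R.T@np.array(m["R"]).T, m["fx"])
m=r.camera_model("top")
for xy in((372,194),(325,194),(430,175)):print(xy,atz(m,xy,0),atz(m,xy,250))
t=r.camera_model("top")
for l in("release_grip","lens_rack","camera"):
    q=r.trace("top",l)
    if q:
        k=q[0]["mask"].astype("uint8");b=cv2.minAreaRect(cv2.findNonZero(k));pts=np.array([atz(t,x,8)[:2] for x in cv2.boxPoints(b)]);e=np.diff(pts,axis=0);print(l,q[0]["score"],pts.mean(0),np.linalg.norm(e,axis=1),np.degrees(np.arctan2(e[:,1],e[:,0])))
plan([435,185,330],-90)
E
```

```text
[[-0.914  0.407  0.   ]
 [ 0.407  0.914  0.   ]
 [-0.     0.    -1.   ]]
cam in tool [  82.849    1.599 -160.018] [-0.303 -0.008  0.953] [[ 0.001 -0.96  -0.281]
 [ 1.     0.001  0.   ]
 [ 0.    -0.281  0.96 ]] 306.168906571014
(372, 194) [ 492.399 -112.356    0.   ] [467.732 -70.146 250.   ]
(325, 194) [497.009  68.196   0.   ] [471.527  78.473 250.   ]
(430, 175) [ 560.554 -340.681    0.   ] [ 523.833 -258.089  250.   ]
release_grip 0.85 [434.646 189.655] [71.967 60.65  71.679] [-91.493 178.637  88.453]
lens_rack 0.89 [ 484.11  -283.331] [ 83.028 180.761  82.076] [ -83.248 -174.993   96.499]
camera 0.97 [468.651 544.779] [142.667  79.489 141.926] [-91.463 179.85   88.466]
clock 1.05 tcp [223.676 502.482 224.517] yaw 66.00633620525177 shift [-2.148 -1.361 -0.703] twist(about tool z, down) -0.0666 j6 -0.1031205649721981
```

Request:
apply_moves:
  steps:
    - [[0,0,-0.25,0,94],[-0.3,-0.19,-0.25,0,94],[-0.3,-0.19,0,0,94],[-0.3,-0.19,0,0,94],[-0.3,-0.19,0,0,94],[-0.3,-0.19,0,0,94],[-0.3,-0.19,0,0,94],[-0.3,-0.19,0,0,94]]

```text
clock: 2.05
eef_pos: [429.8, 192.4, 298.2]
ee_rot: [0.0, 0.208, 0.978, 0.0]
contact_force: [0.1, -0.4, 0.6]
gripper_width: 94.4
grip_force: 0.0
```

Request:
apply_moves:
  steps:
    - [[0,0,0,-0.02,94],[0,0,0,-0.02,94],[0,0,0,-0.0266,94],[0,0,0,0,94],[0,0,0,0,94],[0,0,0,0,94],[0,0,0,0,94],[0,0,0,0,94]]

```text
clock: 3.05
eef_pos: [429.1, 193.9, 298.0]
ee_rot: [0.0, 0.0, 1.0, 0.0]
contact_force: [-0.4, 0.4, 0.1]
gripper_width: 93.7
grip_force: 0.0
```

```bash
python3 - <<'E'
from h import *
plan([437,181,150],-90)
m=r.camera_model("wrist");g=r.grab_frame("wrist");cv2.imwrite("pics/w1.png",g)
t=r.camera_model("top")
for l in("release_grip","squeeze_point","trigger"):
    for q in r.mark_of("wrist",l)[:2]: print(l,q["xy"],q["score"],atz(m,q["xy"],95),atz(m,q["xy"],0))
    for q in r.trace("wrist",l)[:1]:
        b=cv2.minAreaRect(cv2.findNonZero(q["mask"].astype("uint8")));print("trace",b,q["score"])
E
```

```text
clock 3.05 tcp [429.117 193.935 297.964] yaw 89.96542459106395 shift [-0.053 -0.086  0.986] twist(about tool z, down) -0.0001 j6 -1.266220664057317
release_grip [315.6, 164.0] 0.67 [417.09  187.364  95.   ] [435.441 185.151   0.   ]
trace ((317.2284240722656, 167.69796752929688), (52.722816467285156, 53.22154235839844), 85.91438293457031) 0.87
squeeze_point [316.3, 175.3] 0.94 [431.01  188.132  95.   ] [453.004 186.12    0.   ]
trace ((317.24249267578125, 167.758544921875), (52.7934684753418, 54.209877014160156), 86.3086166381836) 0.93Traceback (most recent call last):
  File "<stdin>", line 6, in <module>
ValueError: it knows: blank, camera, edged_lens, lens_center, lens_rack, release_grip, squeeze_point, view_point
```

View pics/w1.png

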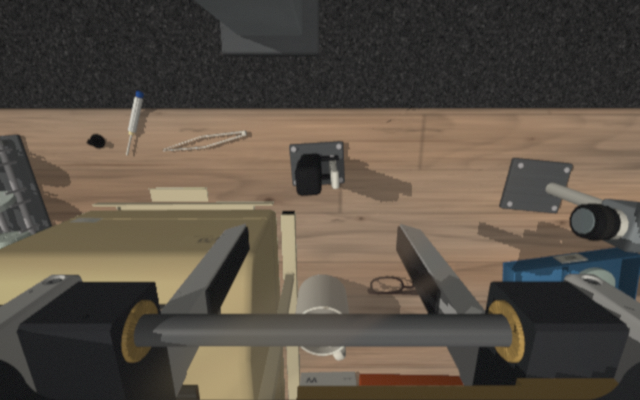

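The wrist view shows the grip clearly at (317,168), with its foot plate nearly square to the image. The trigger is on its right (+y) at (335,172), and the machine edge is at about column 280. I'll go lower and refine.

Request:
apply_moves:
  steps:
    - [[0,0,0.2,0,94],[0,-0.04,0.2,0,94],[0,0,0.2,0,94],[0,0,0,0,94],[0,0,0,0,94],[0,0,0,0,94],[0,0,0,0,94],[0,0,0,0,94]]

```text
clock: 4.3
eef_pos: [429.4, 188.0, 208.6]
ee_rot: [0.001, 0.0, 1.0, 0.0]
contact_force: [0.1, -0.5, 0.9]
gripper_width: 93.8
grip_force: 0.0
```

```bash
python3 - <<'E'
from h import *
plan([437,181,95],-90)
m=r.camera_model("wrist");g=r.grab_frame("wrist")
for l in("release_grip","squeeze_point"):
    for q in r.mark_of("wrist",l)[:1]:
        print(l,q["xy"],q["score"],atz(m,q["xy"],95),atz(m,q["xy"],0))
q=r.trace("wrist","release_grip")[0];k=q["mask"].astype("uint8");x,y,w,h=cv2.boundingRect(cv2.findNonZero(k));print(x,y,w,h)
# rectify to plane z=10 and z=95, 0.25mm... show z=10 metric map  (u=+y reversed, v=x)
for z,n in((10,"f"),(114,"t")):
    C=[(390,240),(390,130),(500,130)];src=np.float32([proj(m,np.array([a,b,z])) for a,b in C]+[proj(m,np.array([500,240,z]))])
    H=cv2.getPerspectiveTransform(src,np.float32([[0,0],[440,0],[440,440],[0,440]]))
    cv2.imwrite(f"pics/g{n}.png",cv2.warpPerspective(g,H,(440,440)))
a=np.hstack([cv2.imread("pics/gf.png"),cv2.imread("pics/gt.png")])[:, :800]
a=np.hstack([cv2.imread("pics/gf.png")[:,20:420],cv2.imread("pics/gt.png")[:,20:420]]);cv2.imwrite("pics/g.png",a)
E
```

```text
clock 4.3 tcp [429.379 188.022 208.586] yaw 89.98206499408228 shift [-0.05  -0.047  0.757] twist(about tool z, down) -0.0 j6 -1.2788315149731049
release_grip [324.1, 175.1] 0.92 [410.516 191.267  95.   ] [432.548 191.773   0.   ]
squeeze_point [319.2, 197.6] 0.9 [432.088 186.731  95.   ] [461.612 185.661   0.   ]
286 149 69 75
```

View pics/g.png

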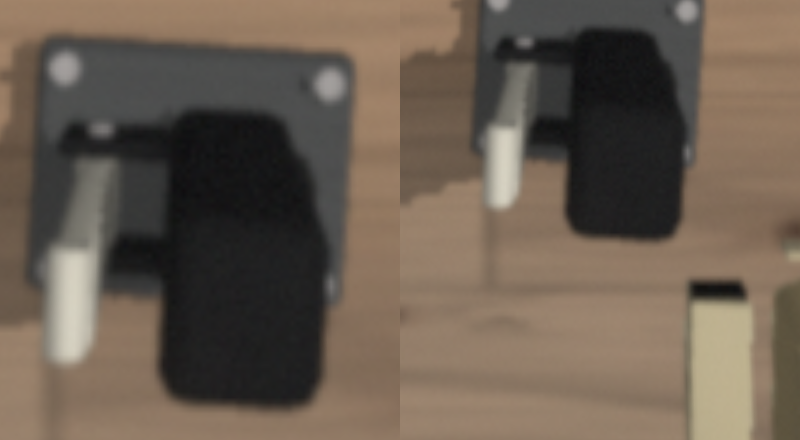

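The rectified views (4 px/mm) show the foot corners at (45,38), (352,55), (335,300) and (27,285). That gives a yaw of about -86.5° and a centre of about (432.5, 187.5). In the z=114 view the post spans y 164..193 and the trigger y 205.5..213.5, which fits the text and puts the squeeze point at about (432.5, 184). Before descending I'll check the clearance to the machine.

```bash
python3 - <<'E'
from h import *
s=r.camera_model("scene");t=r.camera_model("top")
print(tri([ray(s,(319.5,190)),ray(t,(311,191))]))
print(tri([ray(s,(388,275)),ray(t,(395,190))]))
# rail front end, left
print(tri([ray(s,(319,222)),ray(t,(304,192))]))
plan([432.5,184.2,95],-86.5)
E
```

```text
(array([494.1  , 120.13 , 171.164]), [np.float64(3.7146566313431904), np.float64(3.7146566313432547)])
(array([ 500.937, -186.585,   76.771]), [np.float64(4.359406932301951), np.float64(4.359406932302091)])
(array([511.838, 146.502, -14.887]), [np.float64(4.03258770823188), np.float64(4.032587708231771)])
clock 4.5 tcp [429.11  187.951 208.018] yaw 89.98405015241465 shift [-0.023 -0.025  0.753] twist(about tool z, down) -0.0098 j6 -1.2788574112952464
```

Request:
apply_moves:
  steps:
    - [[-0.023,-0.025,0.1,0,94],[0,0,0.15,-0.0098,94],[0,0,0.15,0,94],[0,0,0.15,0,94],[0,0,0.12,0,94],[0,0,0.083,0,94],[0,0,0,0,94],[0,0,0,0,94]]

```text
clock: 5.5
eef_pos: [433.0, 184.2, 95.6]
ee_rot: [0.001, -0.031, 1.0, 0.0]
contact_force: [0.5, 0.1, 1.2]
gripper_width: 94.1
grip_force: 0.0
```

Request:
apply_moves:
  steps:
    - [[0,0,0,0,60],[0,0,0,0,55],[0,0,0,0,50],[0,0,0,0,46],[0,0,0,0,43],[0,0,0,0,40],[0,0,0,0,38],[0,0,0,0,38]]
  force: 25

```text
clock: 6.5
eef_pos: [432.7, 183.2, 95.0]
ee_rot: [-0.0, -0.03, 1.0, -0.001]
contact_force: [0.2, -5.5, 0.9]
gripper_width: 42.8
grip_force: 25.9
```

Request:
apply_moves:
  steps:
    - [[0,0,0,0,36],[0,0,0,0,36],[0,0,0,0,36],[0,0,0,0,36],[0,0,0,0,36],[0,0,0,0,36],[0,0,0,0,36],[0,0,0,0,36]]
  force: 35

```text
clock: 7.5
eef_pos: [432.7, 183.1, 95.0]
ee_rot: [-0.0, -0.03, 1.0, -0.001]
contact_force: [0.1, -5.7, 1.0]
gripper_width: 42.8
grip_force: 35.9
```

Request:
apply_moves:
  steps:
    - [[0,0,0,0,94],[0,0,0,0,94],[0,0,0,0,94],[0,0,0,0,94],[0,0,-0.2,0,94],[0,0,-0.2,0,94],[0,0,-0.2,0,94],[0,0,-0.2,0,94]]
  force: 20

```text
clock: 8.5
eef_pos: [432.5, 184.0, 216.0]
ee_rot: [0.0, -0.031, 1.0, -0.0]
contact_force: [-0.4, 0.5, -0.8]
gripper_width: 94.3
grip_force: 0.0
```

Request:
apply_moves:
  steps:
    - [[0,0,-0.3,0,94],[0,0,-0.3,0,94],[0,0,-0.1,0,94],[0,0,0,0,94],[0,0,0,0,94],[0,0,0,0,94],[0,0,0,0,94],[0,0,0,0,94]]

```text
clock: 9.5
eef_pos: [432.4, 184.1, 319.5]
ee_rot: [-0.0, -0.031, 1.0, -0.0]
contact_force: [-0.0, 0.5, 0.5]
gripper_width: 94.0
grip_force: 0.0
```

```bash
python3 - <<'E'
from h import *
plan([485,-285,320],5)
m=r.camera_model("wrist");g=r.grab_frame("wrist")
for l in("camera","view_point"):
    for q in r.mark_of("wrist",l)[:2]:print(l,q["xy"],q["score"],atz(m,q["xy"],0),atz(m,q["xy"],165))
z=114;src=np.float32([proj(m,np.array([a,b,z])) for a,b in((390,240),(390,130),(500,130),(500,240))])
H=cv2.getPerspectiveTransform(src,np.float32([[0,0],[440,0],[440,440],[0,440]]));w=cv2.warpPerspective(g,H,(440,440))
z=10;src=np.float32([proj(m,np.array([a,b,z])) for a,b in((400,640),(400,440),(540,440),(540,640))])
H=cv2.getPerspectiveTransform(src,np.float32([[0,0],[560,0],[560,392],[0,392]]));v=cv2.warpPerspective(g,H,(560,392))
a=np.zeros((440,800,3),"uint8");a[:392,:560]=v;a[:240,560:]=w[:240,60:300];cv2.imwrite("pics/c.png",a)
E
```

```text
clock 9.5 tcp [432.449 184.146 319.525] yaw 93.5116082934358 shift [-0.158 -3.143 -0.003] twist(about tool z, down) 0.2459 j6 -1.35025219012914
camera [527.3, 192.4] 0.84 [468.69  522.524   0.   ] [428.066 405.024 165.   ]
```

View pics/c.png

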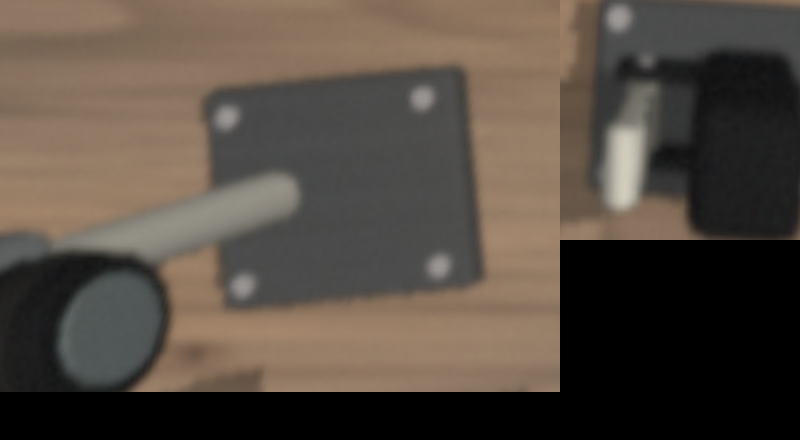

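The trigger has sprung back: its top lies at the same place as before. The camera foot corners in the rectified view are (205,95), (463,67), (483,280) and (226,307), so its line of sight is turned about 5.8°. I'll go and look at it from directly above.

Request:
apply_moves:
  steps:
    - [[0,0.25,-0.1,0,94],[0,0.4,-0.1,0,94],[0,0.4,0,0,94],[0,0.4,0,0,94],[0,0.4,0,0,94],[0,0.15,0,0,94],[0,0,0,0,94],[0,0,0,0,94]]

```text
clock: 10.65
eef_pos: [414.5, 482.8, 350.3]
ee_rot: [0.0, -0.03, 1.0, -0.0]
contact_force: [0.4, -0.5, 0.2]
gripper_width: 94.1
grip_force: 0.0
```

```bash
python3 - <<'E'
from h import *
plan([485,-285,320],5)
m=r.camera_model("wrist");g=r.grab_frame("wrist")
for l in("camera",):
    for q in r.mark_of("wrist",l)[:2]:print(l,q["xy"],q["score"],atz(m,q["xy"],0))
out=[]
for z in(10,187):
    src=np.float32([proj(m,np.array([a,b,z])) for a,b in((400,600),(400,440),(540,440),(540,600))])
    H=cv2.getPerspectiveTransform(src,np.float32([[0,0],[400,0],[400,350],[0,350]]));out.append(cv2.warpPerspective(g,H,(400,350)))
cv2.imwrite("pics/c2.png",np.hstack(out));cv2.imwrite("pics/c2raw.png",g)
E
```

```text
clock 10.65 tcp [414.47  482.757 350.316] yaw 93.46438270068536 shift [-0.16  -5.137  0.204] twist(about tool z, down) 0.2457 j6 -0.8589282855823458
camera [338.7, 188.1] 0.81 [471.438 515.811   0.   ]
```

View pics/c2.png

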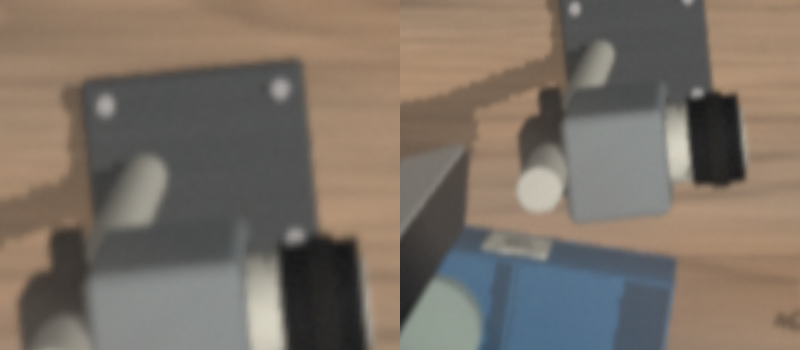

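In the rectified views, the foot's near edge runs (83,80)–(298,61), and the head and barrel end are at about (745,138) in the z=187 view. I'll check a pose hypothesis by overlaying a wireframe.

```bash
python3 - <<'E'
from h import *
m=r.camera_model("wrist");g=cv2.imread("pics/c2raw.png")
c=np.array([468,518.5,0]);a=np.radians(5.8);X=np.array([np.sin(a),np.cos(a),0]);Y=np.array([-np.cos(a),np.sin(a),0]);Z=np.array([0,0,1.])
P=lambda x,y,z:proj(m,c+X*x+Y*y+Z*z)
x0,y0=200,110;k=4;g=cv2.resize(g[y0:y0+150,x0:x0+200],None,fx=k,fy=k,interpolation=2)
def poly(pts,col):cv2.polylines(g,[((np.array(pts)-[x0,y0]+.5)*k).astype("int32")],True,col,1)
poly([P(x,y,10) for x,y in((45,40),(45,-40),(-45,-40),(-45,40))],(0,0,255))
t=np.linspace(0,2*np.pi,60)
poly([P(-60,19.5*np.cos(s),165+19.5*np.sin(s)) for s in t],(0,255,0))
poly([P(-28,19.5*np.cos(s),165+19.5*np.sin(s)) for s in t],(255,255,0))
poly([P(x,y,187) for x,y in((22,22),(22,-22),(-22,-22),(-22,22))],(255,0,255))
cv2.imwrite("pics/ov.png",g)
E
```

```text
(no output)
```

View pics/ov.png

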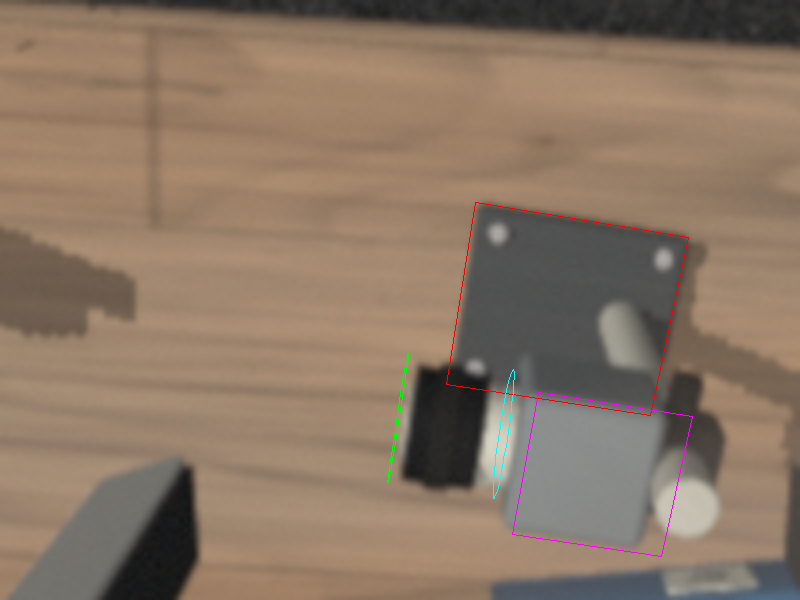

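The overlay shows the foot fits to about 1 mm. The barrel end sits about 2 mm further +x and +y than drawn, so I take the barrel end as (462.8, 460.8), the yaw as 5.8° and the view point as (447.6, 311.6, 165). Now to the rack, keeping clear of the machine.

Request:
apply_moves:
  steps:
    - [[0.02,-0.3,0,0,94],[0.02,-0.365,0,0,94],[0.02,-0.365,0,0,94],[0.02,-0.365,0,0,94],[0.02,-0.365,0,0,94],[0.02,-0.365,0,0,94],[0.02,-0.365,0,0,94],[0.02,-0.365,0,0,94]]

```text
clock: 11.75
eef_pos: [415.4, 52.2, 350.7]
ee_rot: [0.001, -0.03, 1.0, -0.0]
contact_force: [0.6, -0.1, -0.5]
gripper_width: 93.9
grip_force: 0.0
```

Request:
apply_moves:
  steps:
    - [[0.02,-0.365,0,0,70],[0.02,-0.365,0,0,50],[0.02,-0.365,0,0,50],[0.02,-0.365,0,0,50],[0.02,-0.365,0,0,50],[0.02,-0.365,0,0,50],[0.02,-0.065,0,0,50],[0,0,0,0.0273,50]]

```text
clock: 12.75
eef_pos: [415.0, -284.9, 350.2]
ee_rot: [0.0, 0.059, 0.998, 0.0]
contact_force: [-0.5, 0.3, 0.8]
gripper_width: 50.4
grip_force: 0.0
```

Request:
apply_moves:
  steps:
    - [[0,0,0,0.0273,50],[0,0,0,0.0273,50],[0,0,0,0.0273,50],[0,0,0,0.0273,50],[0,0,0,0.0273,50],[0,0,0,0.0273,50],[0,0,0,0.0273,50],[0,0,0,0.0273,50]]

```text
clock: 13.75
eef_pos: [415.5, -283.2, 351.0]
ee_rot: [0.001, 0.677, 0.736, 0.0]
contact_force: [-0.7, -0.1, 0.3]
gripper_width: 50.1
grip_force: 0.0
```

```bash
python3 - <<'E'
from h import *
s=r.camera_model("scene");t=r.camera_model("top")
print("post base",atz(s,(408,266),0),atz(s,(408,266),0),proj(t,atz(s,(408,266),0)),"post mid ray", [atz(s,(200+500/2.2,120+110/2.2),z) for z in(200,300,400)])
plan([540,-281,110],5)
m=r.camera_model("wrist");g=r.grab_frame("wrist");cv2.imwrite("pics/w3.png",g)
for l,z in(("lens_rack",0),("edged_lens",17),("lens_center",40),("blank_a",45)):
    for q in r.mark_of("wrist",l)[:2]:print(l,q["xy"],q["score"],atz(m,q["xy"],z))
E
```

```text
post base [ 617.991 -169.425    0.   ] [ 617.991 -169.425    0.   ] [385.337 161.399] post mid ray [array([793.61 , -34.395, 200.   ]), array([700.493, -98.381, 300.   ]), array([ 607.376, -162.366,  400.   ])]
clock 13.75 tcp [ 415.504 -283.226  350.956] yaw 4.74535555161103 shift [-0.053  0.826  1.607] twist(about tool z, down) -0.0007 j6 -0.7940491286593662
lens_rack [359.3, 159.3] 0.77 [ 478.739 -284.876    0.   ]
edged_lens [395.3, 161.0] 0.93 [ 535.291 -279.923   17.   ]
lens_center [403.6, 161.8] 0.76 [ 542.457 -276.354   40.   ]
blank_a [328.0, 163.9] 0.96 [ 425.241 -288.516   45.   ]
```

View pics/w3.png

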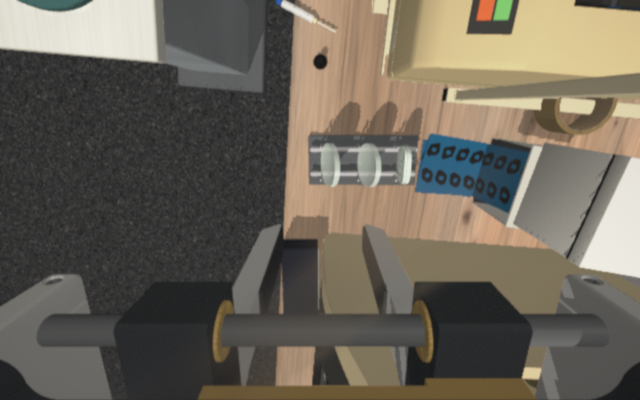

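The wrist view shows blanks at (330,163) and (369,164) and the finished lens at (404,164), with the machine above in the image (+y). A tan object lies to the right of the rack, on the -y side, at rows above 235. I need to know how close and how tall that one is.

```bash
python3 - <<'E'
from h import *
a=cv2.imread("pics/scene0.png")[200:400,380:640];b=cv2.imread("pics/top0.png")[100:300,380:640]
cv2.imwrite("pics/fur.png",cv2.resize(np.hstack([a,b]),None,fx=1.53,fy=1.53,interpolation=2)[:600,:800])
E
```

```text
(no output)
```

View pics/fur.png

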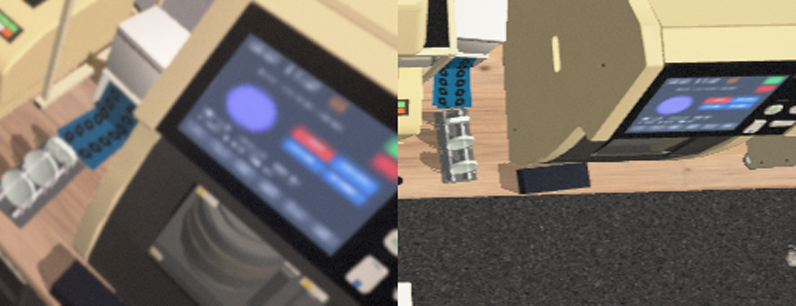

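The tan object is a tall machine whose wall stands at y≈-420, about 100 mm clear of the gripper body, so it's fine. I'll approach the lens.

Request:
apply_moves:
  steps:
    - [[0,0.2,0.2,0,50],[0,0.2,0.2,0,50],[0,0.2,0.2,0,50],[0,0.2,0.25,0,50],[0,0,0.25,0,50],[0,0,0,0,50],[0,0,0,0,50],[0,0,0,0,50]]

```text
clock: 15.0
eef_pos: [536.5, -274.4, 188.0]
ee_rot: [0.002, 0.675, 0.738, 0.0]
contact_force: [0.5, 0.9, 0.3]
gripper_width: 49.8
grip_force: 0.0
```

```bash
cat > rect.py <<'E'
from h import *
m=r.camera_model("wrist");g=r.grab_frame("wrist")
for l,z in(("lens_rack",0),("edged_lens",17),("lens_center",40),("blank_a",45)):
    for q in r.mark_of("wrist",l)[:2]:print(l,q["xy"],q["score"],atz(m,q["xy"],z))
    for q in r.trace("wrist",l)[:1]:
        c=max(cv2.findContours(q["mask"].astype("uint8"),0,2)[0],key=cv2.contourArea)[:,0];zz=0 if l=="lens_rack" else 63
        b=cv2.minAreaRect(np.float32([atz(m,x,zz)[:2] for x in c]));print("  mask rect at z",zz,b,cv2.boundingRect(c))
out=[]
for z in(6,63):
    src=np.float32([proj(m,np.array([a,b,z])) for a,b in((500,-230),(600,-230),(600,-330),(500,-330))])
    H=cv2.getPerspectiveTransform(src,np.float32([[0,0],[400,0],[400,400],[0,400]]));out.append(cv2.warpPerspective(g,H,(400,400)))
cv2.imwrite("pics/l.png",np.hstack(out));cv2.imwrite("pics/lraw.png",g)
E
python3 - <<'E'
from h import *
plan([540,-281,58],5)
import rect
E
```

```text
clock 15.0 tcp [ 536.507 -274.418  188.028] yaw 5.054171335199333 shift [-0.043  0.016  0.867] twist(about tool z, down) 0.0002 j6 -0.6551043604367546
lens_rack [274.7, 183.6] 0.61 [ 482.365 -286.419    0.   ]
  mask rect at z 0 ((480.93243408203125, -285.64434814453125), (184.4044952392578, 85.15303802490234), 4.668355464935303) (193, 146, 161, 72)
edged_lens [320.3, 184.4] 0.68 [ 535.386 -278.18    17.   ]
  mask rect at z 63 ((541.271240234375, -273.86053466796875), (10.91687297821045, 58.6270751953125), 5.033119201660156) (321, 163, 12, 59)
lens_center [329.1, 188.7] 0.75 [ 544.463 -275.905   40.   ]
lens_center [265.8, 192.5] 0.32 [ 478.823 -285.84    40.   ]
  mask rect at z 63 ((542.258544921875, -274.2532653808594), (10.874242782592773, 57.67152404785156), 5.086528778076172) (322, 164, 12, 58)
blank_a [270.9, 194.0] 0.64 [ 484.925 -285.444   45.   ]
blank_a [214.1, 195.5] 0.57 [ 426.637 -292.2     45.   ]
  mask rect at z 63 ((434.9706115722656, -283.9638671875), (13.953973770141602, 65.78620910644531), 4.089345932006836) (208, 160, 17, 66)
```

View pics/l.png

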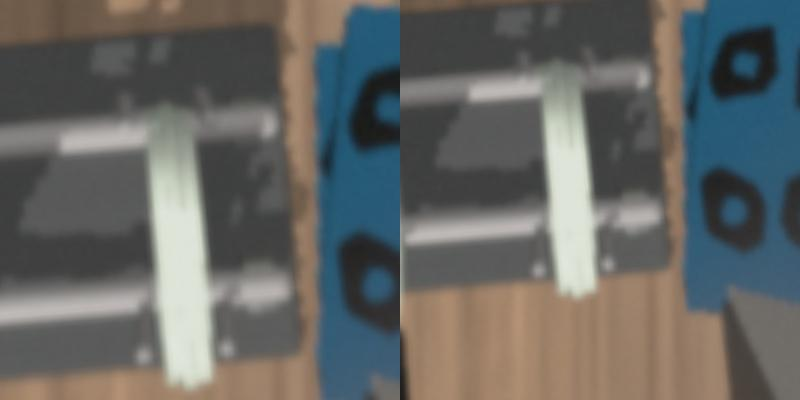

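The rectified views show the lens standing upright at columns ~540-597 in the z=63 map, turned about 4–5° with the rack. Its mid-plane is at x≈542 and its middle at y≈-280.5. The two slots and pins match the given text, so I'll descend.

```bash
python3 - <<'E'
from h import *
plan([541.7,-280.5,54],4.9)
E
```

```text
clock 15.45 tcp [ 535.703 -273.649  185.042] yaw 5.055912983360702 shift [-0.049  0.036  0.874] twist(about tool z, down) 0.0004 j6 -0.6547895219872104
```

Request:
apply_moves:
  steps:
    - [[-0.049,0.036,0,0,50],[0,0,0.15,0,50],[0,0,0.15,0,50],[0,0,0.15,0,50],[0,0,0.15,0,50],[0,0,0,0,50],[0,0,0,0,50],[0,0,0,0,50]]

```text
clock: 16.45
eef_pos: [542.6, -281.0, 96.6]
ee_rot: [0.001, 0.675, 0.738, 0.0]
contact_force: [0.7, -0.4, -0.2]
gripper_width: 50.3
grip_force: 0.0
```

```bash
python3 - <<'E'
from h import *
plan([541.7,-280.5,54],4.9)
import rect
E
```

```text
clock 16.45 tcp [ 542.627 -281.043   96.595] yaw 5.055418752887429 shift [ 0.005 -0.006  0.284] twist(about tool z, down) 0.0004 j6 -0.6589370210305178
lens_rack [253.4, 199.8] 0.92 [ 482.424 -284.12     0.   ]
  mask rect at z 0 ((480.19903564453125, -286.79656982421875), (187.721923828125, 88.58299255371094), 4.56070613861084) (141, 152, 218, 97)
edged_lens [313.7, 207.4] 0.86 [ 535.696 -280.579   17.   ]
  mask rect at z 63 ((541.8551635742188, -272.0493469238281), (10.984441757202148, 57.678043365478516), 4.664003849029541) (314, 177, 17, 81)
lens_center [323.1, 215.3] 0.73 [ 543.178 -278.232   40.   ]
  mask rect at z 63 ((541.9352416992188, -272.826904296875), (11.017621994018555, 59.24099349975586), 4.6642069816589355) (314, 177, 17, 83)
blank_a [241.9, 220.1] 0.7 [ 483.571 -285.408   45.   ]
blank_a [163.2, 218.8] 0.63 [ 425.812 -289.48    45.   ]
  mask rect at z 63 ((493.2488098144531, -276.1556396484375), (13.595836639404297, 61.252891540527344), 4.312716007232666) (238, 174, 23, 86)
```

Request:
apply_moves:
  steps:
    - [[0.005,-0.005,0.12,0,50],[0,0,0.12,0,50],[0,0,0.044,0,50],[0,0,0,0,40],[0,0,0,0,28],[0,0,0,0,16],[0,0,0,0,8],[0,0,0,0,4]]
  force: 15

```text
clock: 17.9
eef_pos: [541.2, -280.0, 52.9]
ee_rot: [0.0, 0.675, 0.738, 0.0]
contact_force: [-0.1, 0.2, 1.4]
gripper_width: 10.3
grip_force: 15.0
```

Request:
apply_moves:
  steps:
    - [[0,0,0,0,4],[0,0,0,0,4],[0,0,0,0,4],[0,0,-0.05,0,4],[0,0,-0.1,0,4],[0,0,-0.15,0,4],[0,0,-0.2,0,4],[0,0,-0.2,0,4]]
  force: 25

```text
clock: 18.9
eef_pos: [540.9, -279.8, 159.2]
ee_rot: [0.0, 0.675, 0.738, 0.0]
contact_force: [0.5, -0.7, -0.2]
gripper_width: 9.7
grip_force: 25.0
```

```bash
python3 - <<'E'
from h import *
plan([420,-285,330],95.8)
m=r.camera_model("wrist");g=r.grab_frame("wrist");cv2.imwrite("pics/held.png",g)
p,R,o=tool();print(o["gripper_width"],o["grip_force"])
for l in("lens_center","edged_lens","blank_a"):
    for q in r.mark_of("wrist",l)[:2]:
        c,d=ray(m,q["xy"]);ct=R.T@(c-p);dt=R.T@d;s=(0-ct[1])/dt[1] if abs(dt[1])>.05 else 0
        s=-ct[0]/dt[0];print(l,q["xy"],q["score"],"in tool at x=0:",ct+s*dt)
    for q in r.trace("wrist",l)[:1]:print("mask",cv2.boundingRect(q["mask"].astype("uint8")),cv2.minAreaRect(cv2.findNonZero(q["mask"].astype("uint8"))),q["score"])
E
```

```text
clock 18.9 tcp [ 540.891 -279.802  159.21 ] yaw 5.053375218279279 shift [ 0.036 -0.805 -1.139] twist(about tool z, down) 0.2479 j6 -0.6586849191285097
9.371196268176387 24.999774992465973
lens_center [320.3, 243.2] 0.87 in tool at x=0: [ 0.    -3.25  23.192]
mask (314, 195, 18, 103) ((322.5, 246.0), (102.0, 17.0), 90.0) 0.56
edged_lens [310.9, 228.8] 0.67 in tool at x=0: [  0.    -10.232  46.707]
mask (314, 195, 19, 103) ((323.0, 246.0), (102.0, 18.0), 90.0) 0.7
blank_a [259.9, 195.6] 0.78 in tool at x=0: [  0.    -63.207 129.144]
mask (191, 160, 21, 72) ((201.2999725341797, 195.3999786376953), (71.71122741699219, 19.25082015991211), 85.60128784179688) 0.86
```

```bash
python3 - <<'E'
from h import *
m=r.camera_model("wrist");p,R,o=tool()
q=r.grab_frame("wrist") is not None and r.trace("wrist","edged_lens")
k=q[0]["mask"];print(cv2.boundingRect(k.astype("uint8")))
rows=np.where(k.any(1))[0]
for rr in rows[::12]:print(rr,np.where(k[rr])[0][[0,-1]],end=" ")
t=np.linspace(0,2*np.pi,200)
def out(dx,dz):
    P=[]
    for s in t:
        c,n=np.cos(s),np.sin(s);P+= [[dx+np.sign(c)*13+15*c,y,dz+np.sign(n)*8+15*n] for y in(-5,5)]
    return np.array([proj(m,p+R@np.array(x)) for x in P])
for dx in(-4,-2,0,2,4):
    for dz in(11,13,15):
        e=out(dx,dz);print(dx,dz,e.min(0),e.max(0))
plan([0,0,0],0)
E
```

```text
(314, 195, 19, 103)
195 [322 323] 207 [314 331] 219 [314 331] 231 [314 331] 243 [314 331] 255 [314 331] 267 [314 331] 279 [315 331] 291 [314 331] -4 11 [312.76  203.235] [331.604 303.776]
-4 13 [312.872 202.253] [331.495 301.659]
-4 15 [312.98 201.29] [331.389 299.588]
-2 11 [312.73  200.216] [331.639 300.846]
-2 13 [312.842 199.261] [331.53  298.755]
-2 15 [312.952 198.324] [331.423 296.707]
0 11 [312.7   197.178] [331.675 297.898]
0 13 [312.813 196.248] [331.564 295.832]
0 15 [312.923 195.336] [331.457 293.809]
2 11 [312.669 194.116] [331.711 294.932]
2 13 [312.783 193.213] [331.599 292.891]
2 15 [312.894 192.329] [331.491 290.897]
4 11 [312.639 191.036] [331.747 291.949]
4 13 [312.753 190.161] [331.635 289.938]
4 15 [312.864 189.304] [331.525 287.97 ]
clock 19.35 tcp [ 540.223 -279.336  155.526] yaw 5.054922122303259 shift [ 2.17  -3.421  1.05 ] twist(about tool z, down) 0.014 j6 -0.6586824534622363
```

The lens is held centred: the mask rows 195–298 match offset dx≈0, with its middle 13 mm below the TCP. I'll lift, back out and swing over to the view point.

Request:
apply_moves:
  steps:
    - [[0,0,-0.25,0,4],[0,0,-0.3,0,4],[0,0,-0.3,0,4],[0,-0.15,-0.25,0,4],[0,-0.25,0,0,4],[0,-0.25,0,0,4],[0,-0.15,0,0,4],[0.1,0,0,0,4]]

```text
clock: 20.35
eef_pos: [419.0, -275.6, 321.8]
ee_rot: [-0.0, 0.676, 0.737, 0.0]
contact_force: [-0.3, -0.2, -0.5]
gripper_width: 9.8
grip_force: 25.0
```

Request:
apply_moves:
  steps:
    - [[0.2,0,0,0,4],[0.3,0,0,0,4],[0.3,0,0,0,4],[0.3,0,0,0,4],[0.3,0,0,0,4],[0.3,0,0,0,4],[0.3,0,0,0,4],[0.3,0,0,0,4]]

```text
clock: 21.35
eef_pos: [389.3, 70.7, 322.0]
ee_rot: [-0.0, 0.675, 0.738, 0.0]
contact_force: [0.5, 0.4, 0.9]
gripper_width: 9.7
grip_force: 25.0
```

Request:
apply_moves:
  steps:
    - [[0.3,0,0,0,4],[0.3,0,0,0,4],[0.3,0,0,0,4],[0.25,0,0,0,4],[0.2,0.1,0,0,4],[0,0.1,0,0,4],[0,0,0,-0.02,4],[0,0,0,-0.02,4]]

```text
clock: 22.35
eef_pos: [402.0, 272.4, 321.8]
ee_rot: [-0.0, 0.576, 0.818, -0.001]
contact_force: [0.8, 0.5, 0.9]
gripper_width: 9.9
grip_force: 25.0
```

Request:
apply_moves:
  steps:
    - [[0,0,0,-0.0225,4],[0,0,0,-0.0225,4],[0,0,0,-0.0225,4],[0,0,0,-0.0225,4],[0,0,0,-0.0225,4],[0,0,0,-0.0225,4],[0,0,0,-0.0225,4],[0,0,0,-0.0225,4]]

```text
clock: 23.35
eef_pos: [402.0, 272.1, 322.0]
ee_rot: [-0.0, 0.048, 0.999, -0.0]
contact_force: [-0.4, -0.3, 0.2]
gripper_width: 9.9
grip_force: 25.0
```

```bash
python3 - <<'E'
from h import *
p,R,o=tool();print(o["gripper_width"],o["grip_force"])
m=r.camera_model("wrist");g=r.grab_frame("wrist");cv2.imwrite("pics/v.png",g)
for q in r.mark_of("wrist","camera")[:1]:print(q["xy"],q["score"],atz(m,q["xy"],0))
for q in r.mark_of("wrist","view_point")[:2]:print("vp",q["xy"],q["score"],atz(m,q["xy"],165))
plan([447.6,311.6,178],84.2)
E
```

```text
9.875844285107044 25.00079333782196
clock 23.5 tcp [401.918 272.189 322.157] yaw 84.08734812537648 shift [-0.276  0.293  0.961] twist(about tool z, down) -0.0003 j6 -0.9891596017138701
```

```bash
cat > fit.py <<'E'
from h import *
from scipy.optimize import minimize
from scipy.ndimage import map_coordinates
Rct=np.array([[0.001,-0.96,-0.281],[1,0.001,0],[0,-0.281,0.96]]);u,_,v=np.linalg.svd(Rct);Rct=u@v
def model(p,yaw,m0):
    a=np.radians(yaw);Rt=np.array([[np.sin(a)*-1,np.cos(a),0],[np.cos(a),np.sin(a),0],[0,0,-1]])
    c=np.array(p)+Rt@np.array([82.85,1.6,-160.]);Rc=(Rt@Rct).T
    return dict(m0,R=Rc,t=-Rc@c)
m0=r.camera_model("wrist")
V=[(cv2.imread("pics/v.png"),m0),(cv2.imread("pics/c2raw.png"),model([414.47,482.757,350.3],93.46,m0))]
mm=model([401.918,272.189,322.157],84.09,m0);print(proj(mm,np.array([468,519,0])),proj(m0,np.array([468,519,0])))
def edges(th):
    a=np.radians(th[2]);X=np.array([np.sin(a),np.cos(a)]);Y=np.array([-X[1],X[0]]);c=th[:2]
    s=np.linspace(-36,36,60)
    # near edge (y=+40, robot side), front edge (x=-45, towards robot's right)
    for pts,n in(([c+X*q+Y*40 for q in s],Y),([c-X*45+Y*q for q in np.linspace(-5,32,40)],-X)):yield np.array(pts),n
def cost(th,vs):
    tot=0
    for g,m in vs:
        h=cv2.GaussianBlur(g.astype("float32"),(0,0),1.0);f=h[:,:,2]-h[:,:,0]  # red-blue: wood high
        for P,n in edges(th):
            def samp(d):
                uv=np.array([proj(m,np.r_[q+n*d,10.]) for q in P]);return map_coordinates(f,[uv[:,1],uv[:,0]],order=1,mode="nearest")
            tot-=np.mean(samp(1.5)-samp(-1.5))
    return tot
if __name__=="__main__":
    for vs in(V[:1],V[1:],V):
        best=min((minimize(cost,[468+dx,519+dy,5.8],args=(vs,),method="Nelder-Mead",options=dict(initial_simplex=[[468+dx,519+dy,5.8],[471+dx,519+dy,5.8],[468+dx,522+dy,5.8],[468+dx,519+dy,8]])) for dx in(-2,1) for dy in(-2,2)),key=lambda o:o.fun)
        x=best.x;a=np.radians(x[2]);print(x,best.fun,"vp",x[:2]-210*np.array([np.sin(a),np.cos(a)]))
E
python3 fit.py
```

```text
[476.831 182.532] [476.934 182.196]
[468.147 517.425   5.844] -48.807376861572266 vp [446.766 308.516]
[466.369 520.375   5.589] -48.58415222167969 vp [445.916 311.373]
[468.062 518.706   5.819] -83.4872055053711 vp [446.772 309.788]
```

Request:
apply_moves:
  steps:
    - [[-0.1,0.1,0,0,4],[-0.1,0.1,0,0,4],[-0.073,0.086,0.1,0,4],[0,0,0.2,0,4],[0,0,0.25,0,4],[0,0,0.2,0,4],[0,0,0.15,0,4],[0,0,0.061,0,4]]

```text
clock: 24.5
eef_pos: [445.6, 310.5, 175.3]
ee_rot: [-0.002, 0.051, 0.999, -0.001]
contact_force: [-0.6, -0.2, -0.4]
gripper_width: 9.9
grip_force: 25.0
```

Request:
apply_moves:
  steps:
    - [[0,0,0,0,4],[0,0,0,0,4],[0,0,0,0,4],[0,0,0,0,4],[0,0,0,0,4],[0,0,0,0,4],[0,0,0,0,4],[0,0,0,0,4]]

```text
clock: 25.5
eef_pos: [446.7, 311.2, 178.2]
ee_rot: [-0.0, 0.05, 0.999, 0.0]
contact_force: [0.6, 0.5, -0.3]
gripper_width: 9.3
grip_force: 25.0
```

```bash
python3 - <<'E'
from h import *
plan([447.1,310.6,178.2],84.2);p,R,o=tool();print(R,o["gripper_width"],o["grip_force"])
m=r.camera_model("wrist");g=r.grab_frame("wrist");cv2.imwrite("pics/v2.png",g)
for l in("edged_lens","lens_center"):
    for q in r.trace("wrist",l)[:1]:print(l,q["score"],cv2.boundingRect(q["mask"].astype("uint8")))
for c in("scene","top"):
    r.grab_frame(c);mc=r.camera_model(c)
    print(c,"expected lens",proj(mc,np.array([447.1,310.6,165])),[(q["xy"],q["score"]) for q in r.mark_of(c,"lens_center")[:2]],"vp",[(q["xy"],q["score"]) for q in r.mark_of(c,"view_point")[:1]],"blanks",[(q["xy"],q["score"]) for q in r.mark_of(c,"blank_a")[:2]])
import fit
from scipy.optimize import minimize
x=minimize(fit.cost,[468,519,5.8],args=([(g,m)],),method="Nelder-Mead",options=dict(initial_simplex=[[468,519,5.8],[471,519,5.8],[468,522,5.8],[468,519,8]])).x
a=np.radians(x[2]);print(x,x[:2]-210*np.array([np.sin(a),np.cos(a)]))
E
```

```text
clock 25.5 tcp [446.736 311.153 178.225] yaw 84.25615118858052 shift [-0.003 -0.003  0.   ] twist(about tool z, down) 0.0002 j6 -0.966346604186837
[[-0.995  0.1   -0.   ]
 [ 0.1    0.995  0.   ]
 [ 0.    -0.    -1.   ]] 9.311403314547274 24.999771416187286
edged_lens 0.65 (314, 196, 19, 102)
lens_center 0.82 (313, 196, 19, 101)
scene expected lens [270.781 164.02 ] [([271.2, 163.3], 0.69)] vp [([269.2, 163.5], 0.8)] blanks [([406.7, 309.3], 0.96), ([387.3, 322.4], 0.82)]
top expected lens [255.216 205.577] [] vp [([207.8, 207.1], 0.19)] blanks [([423.9, 205.4], 0.58), ([420.1, 192.3], 0.49)]
[476.831 182.532] [504.835 179.203]
[467.101 516.87    5.681] [446.312 307.901]
```

```bash
python3 -c "
from plant import r
print(r.job_done())"
```

```text
the job is handed in; nothing more can be done
None
```

I squeezed the trigger in and saw it spring back, then took the finished lens from the rack; both blanks still show in it. I handed the job in with the lens held upright and still, square to the camera, its middle at about (447, 311, 165) mm. My estimates of the 15 cm point scatter by about 2–3 mm around that.

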